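# Bolt the takings box that was left open

## Robot

A 7-joint arm with a two-finger parallel gripper is mounted at the origin on a cart in front of the work surface, level with it; the furniture and walls round the work are solid. World frame = base frame: x ahead of the robot, y to its left, z up, the work surface at z = 0. Lengths are in m, angles in rad, forces in N, time in s.
With the tool pointing down it reaches from about 0.425 to 0.875 m from the base axis. Payload 4.7 kg.
Tool frame: the origin (TCP) lies on the centre line of the jaws, within the pads' length; the fingertips stand 19 mm ahead of it and the grasp point (between the pads) is the TCP; x points along the fingers, z is the direction in which the jaws open and shut, and the axes are right-handed (so a half turn about x gives the same grasp; the last joint's range is limited). The gripper opens to 87 mm and grips with 3 to 60 N. Pads are 19 mm wide; open, the fingers measure 117 mm over their backs; the gripper's body (75 mm by 190 mm) begins 51 mm behind the grasp point.
Start: joints at [1.211, 0.321, -0.07, 1.45, 0.023, 1.371, -0.057], TCP at [0.237, -0.605, 0.242] pointing down, gripper open.
Joint ranges: [-2.86, 2.86], [-0.3, 2.09], [-1.38, 1.24], [0.06, 2.45], [-1.56, 4.7], [0.09, 2.05], [-2.69, 2.69]. Speed limits (rad/s): [2.57, 2.57, 3.14, 3.14, 3.14, 3.14, 3.14].

## Interface

Orientations are given as a rotation vector (axis times angle).
In Python, from bench import get_state, get_image, camera_info, close_job gives the robot as it stands.
- The arm moves only by the tool jog_arm, never from a script. Its argument "targets" is a list of rows, each a list of 7 numbers: the turn, a rotation vector about the tool's x, y, z in degrees, then the shift along the tool's x, y, z in cm, then the finger opening in cm, from 0 to 8.7. In form: [[wx, wy, wz, tx, ty, tz, jaw], ...]. A call has 1 to 10 rows; each row shifts and turns the commanded pose from where the row before left it, along the tool's axes as they then stand; what a row does not reach is not made up. A row lasts 1/8 s, in which the tool goes at most 62.5 mm and 10.7 degrees, less where a joint would pass 70% of its speed; a pose out of reach is approached as far as the arm can. A call is refused whole if a number of a shift passes 6.25 or a number of a turn 10.7, either way. A call with a gripper value outside its range is refused whole. The fingers move at their own pace and stop on an object; "squeeze" is the grip in N (left out, the last holds). Time passes only in rows, so rows that do not move let the fingers close. It gives the time, the measured TCP pose, the force and the opening at its end, in the units of the state.
- get_state(): the state, without advancing time (a new reading comes with each control period).
- get_image(name): name is "scene" or "top" or "wrist"; returns (picture, depth): 480x640x3 uint8, red, green, blue; 480x640 float32, m along the optical axis (not along the pixel's ray), 0 where there is no reading.
- camera_info(name): a dict with "intrinsics" (3x3 intrinsics, pixels), "world_from_camera" (4x4, takes a point from camera to world coordinates); the wrist camera has in their place "mount" (4x4, takes a point from camera to tool coordinates, whose origin is the TCP and whose axes are the tool frame's). Camera axes: x right, y up, looking along -z (the intrinsics and any distortion apply to the point x, -y, -z); pixel columns grow to the right and rows downward; lengths in m; the calibration is good to about 2 mm. A picture is of the moment at which its call begins: read the wrist's pose just before it. camera_info takes no time and is no camera call.
- close_job(): hands the job in, once; it reports no verdict.
The state is a dict: "time": time; "joint_positions": joint angles; "qd": joint speeds; "joint_torque": joint torques, N m; "position": TCP position; "tool_rot": TCP orientation; "ft_force": force on the tool from outside, world axes, zero at the start; "torque": the same for the moment, N m; "grip_width": opening from 0.0 (shut) to 1.0 (fully open).
Only numpy, scipy, OpenCV 4.12 (cv2) and the standard library are available. Lean on these libraries where they do the work, as an engineer would, in place of code of your own. Each camera call takes 0.05 s, during which the arm holds its last target.

## Task

One of the two dark grey steel takings boxes on the counter has been left with its bolt drawn back. Lift that bolt by its upright tab over the ridge in its way, slide it fully home through the keep, let it drop down flat again and let go. Leave the other box's bolt shut as it is.

Things in the scene. Friction and masses are not known exactly. Their poses are not given: they have to be found in the camera images.
- drawn_tab (a point): Grip point of the bolt to shut: an upright steel tab, 14 mm wide (local x), 24 long (y), 44 tall, on the rear end of a flat steel bar (16 mm wide, 159 long). The point is on the tab's middle line, 18 mm below its top and 26 mm above the bar; 106 mm over the counter when the bolt lies flat. It moves with the bolt. Local z up, +y the way the bolt slides home, x across it.
- drawn_slide (a joint): How far that bolt is slid, m: 0 drawn back, 0.060 fully home; starts at 0 to 0.010; 1 N of friction. A fixed ridge 8 mm high under the bar blocks a tooth on its underside from 0.018 to 0.042 unless the bolt is lifted over 8 mm; it lies flat only before or past the ridge. Along the bolt, a 22 mm high stop is 7 mm behind the tab at 0; a 40 mm high guide is 34 mm ahead of it at 0.060.
- drawn_lift (a joint): How far that bolt is lifted straight up in its tall guides, m: 0 lying flat, 0.016 the most. It stays level, weighs about 0.2 kg and falls back by its own weight. Flat, the bar lies 72 to 80 mm over the counter and the tab's top is at 124 mm. Across the bolt nothing stands beside the tab but the flat lid, 62 mm over the counter, and the ridge, 70 mm.
- shut_slide (a joint): How far the bolt of the other box is slid, m, same meaning; it starts home (0.057 to 0.060) and is to stay so. Both boxes look alike: dark grey steel, 144 mm by 252 mm (along the bolt), 60 mm high, fixed to the counter, about 0.3 to 0.46 m apart, turned up to 23 degrees; either may be on the left. The bolts slide to the robot's left (+y).

How it is judged:
On the way:
1. the drawn bolt, lifted, passes over the ridge (value of joint drawn_lift above 0.006 m and value of joint drawn_slide between 0.019 and 0.041 m), for 0.05 s.
At the end, for the whole second after the job is handed in: The bolt that was drawn is home (slid at least 48 of 60 mm) and has dropped flat (lifted less than 4 mm), at rest; the other bolt is still home (at least 48 mm) (value of joint each of drawn_slide, shut_slide above 0.048 m and value of joint drawn_lift below 0.004 m and velocity of joint drawn_slide between -0.01 and 0.01 m/s); the robot touches nothing.
It fails at once if the other box's bolt is drawn (value of joint shut_slide below 0.045 m).
It also fails if it takes over 32 s, if anything falls off the work surface, if the arm or the gripper's body presses on something with over 40 N, if the wrist force passes 120 N, or if a joint passes its speed limit or range.

## Working session

There is one attempt and no reset: what is moved stays moved. The work goes in short steps, Python scripts to look and compute and a tool call to move; the robot and the scene stay as the last step left them, time stands still between calls to the robot, and variables do not carry over. Pictures are saved under pics/ and viewed, and the job is handed in when it is done.

Besides the shell and the picture viewer there is one more tool, called after "Call:" as name(argument=value, ...) on one line, values as JSON. jog_arm: Moves the arm, as the interface text tells. Its arguments: {"type":"object","properties":{"targets":{"type":"array"},"squeeze":{"type":"number"}},"required":["targets"]}

```bash
mkdir -p pics; python3 - <<'E'
from bench import *
import cv2,numpy as np
s=get_state();print(s)
for n in("scene","top"):
    im,d=get_image(n);cv2.imwrite(f"pics/{n}0.png",im[:,:,::-1]);np.savez(f"{n}0.npz",im=im,d=d)
    i=camera_info(n);print(n,i)
print(camera_info("wrist"))
E
```

```text
{'time': 0.0, 'joint_positions': array([ 1.21109153,  0.32179021, -0.07005919,  1.45164539,  0.02259429,
        1.37079966, -0.05692051]), 'qd': array([-0.00019519,  0.00100897, -0.0002115 , -0.00012142,  0.00133764,
        0.00179448,  0.00057088]), 'joint_torque': array([ 2.25634285e-04, -4.91286242e+01, -4.03945176e-01, -3.12527883e+01,
       -6.40417007e-02,  4.37301700e-02,  1.43210900e-04]), 'position': array([ 0.23711194, -0.60466607,  0.24049744]), 'tool_rot': array([ 0.93060841,  1.36479014, -0.92902145]), 'ft_force': array([-0.58010216,  0.58917943,  0.15603156]), 'torque': array([ 0.03405   , -0.0088646 ,  0.02635995]), 'grip_width': 0.9994126673576287}
scene {'intrinsics': array([[593.7137938 ,   0.        , 316.43788885],
       [  0.        , 593.7137938 , 249.83924483],
       [  0.        ,   0.        ,   1.        ]]), 'world_from_camera': array([[-0.79414361,  0.34557931, -0.49991086,  0.10890674],
       [-0.60769422, -0.4604981 ,  0.64703109,  0.44634974],
       [-0.00660745,  0.81762855,  0.57570817,  0.60158624],
       [ 0.        ,  0.        ,  0.       
[... 280 characters left out ...]
  [-0.99997686,  0.00464432, -0.00497108, -0.11272104],
       [-0.00431867,  0.13123119,  0.99134239,  0.98529998],
       [ 0.        ,  0.        ,  0.        ,  1.        ]])}
{'intrinsics': array([[332.07085145,   0.        , 318.62986389],
       [  0.        , 332.07085145, 239.07843917],
       [  0.        ,   0.        ,   1.        ]]), 'mount': array([[ 4.88537774e-04,  2.67176977e-01, -9.63647355e-01,
        -1.43541507e-01],
       [-8.83807728e-05,  9.63647477e-01,  2.67176967e-01,
         7.18487319e-02],
       [ 9.99999877e-01, -4.53581427e-05,  4.94391502e-04,
        -4.17864592e-04],
       [ 0.00000000e+00,  0.00000000e+00,  0.00000000e+00,
         1.00000000e+00]])}
```

View pics/scene0.png

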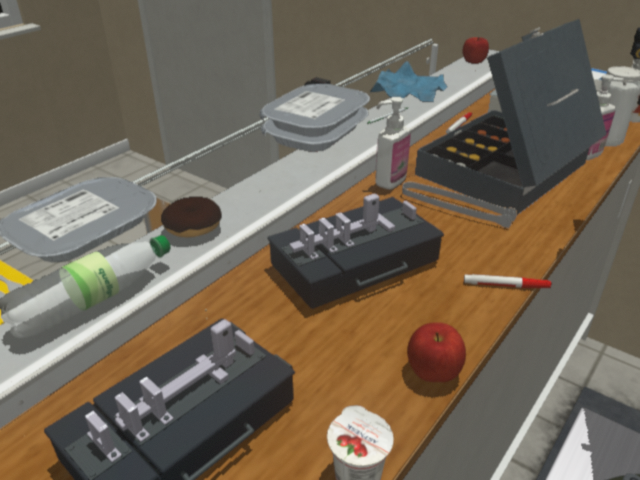

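View pics/top0.png

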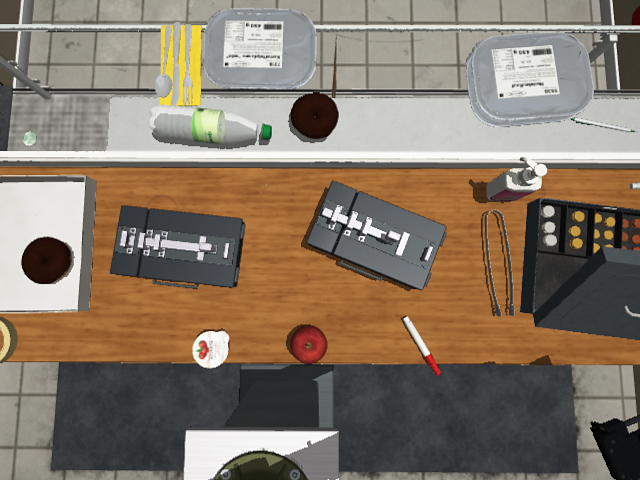

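```bash
python3 - <<'E'
import cv2,numpy as np
im=cv2.imread("pics/top0.png")
a=cv2.resize(im[195:295,100:255],None,fx=5,fy=5,interpolation=cv2.INTER_CUBIC)
b=cv2.resize(im[175:295,295:455],None,fx=5,fy=5,interpolation=cv2.INTER_CUBIC)
cv2.imwrite("pics/ca.png",a);cv2.imwrite("pics/cb.png",b)
im=cv2.imread("pics/scene0.png")
cv2.imwrite("pics/cs.png",cv2.resize(im[180:480,40:440],None,fx=2,fy=2,interpolation=cv2.INTER_CUBIC))
E
```

```text
(no output)
```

View pics/ca.png

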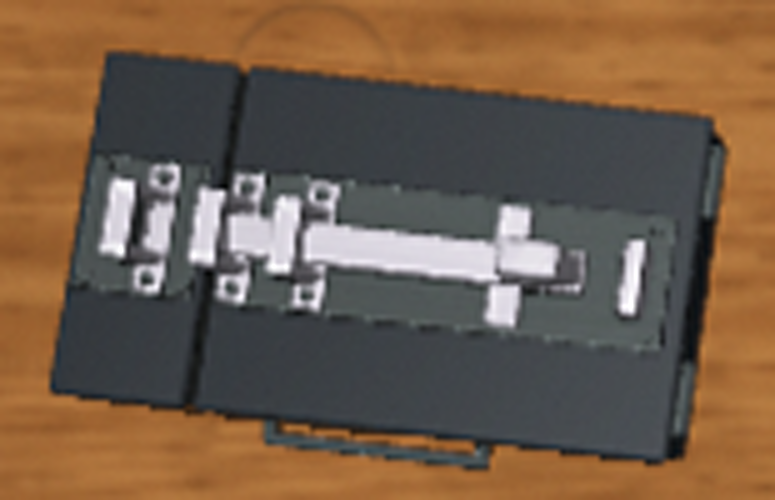

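View pics/cb.png

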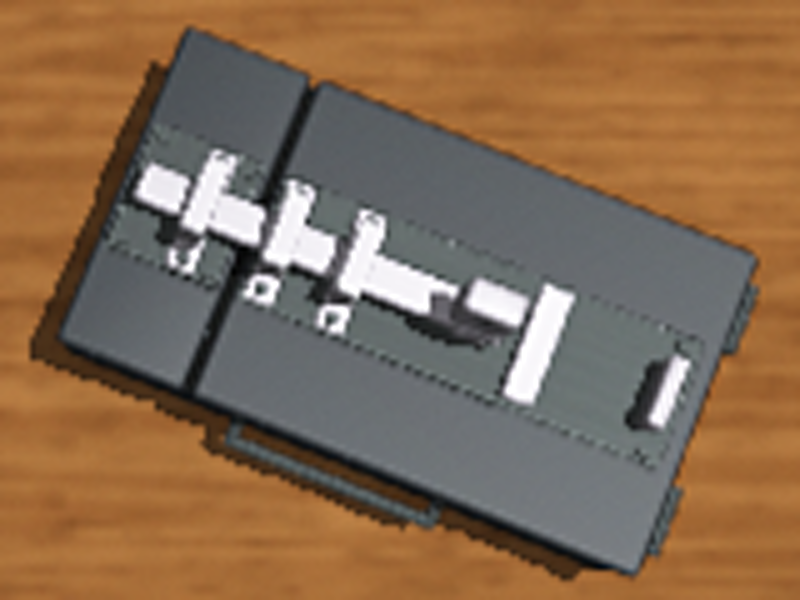

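View pics/cs.png

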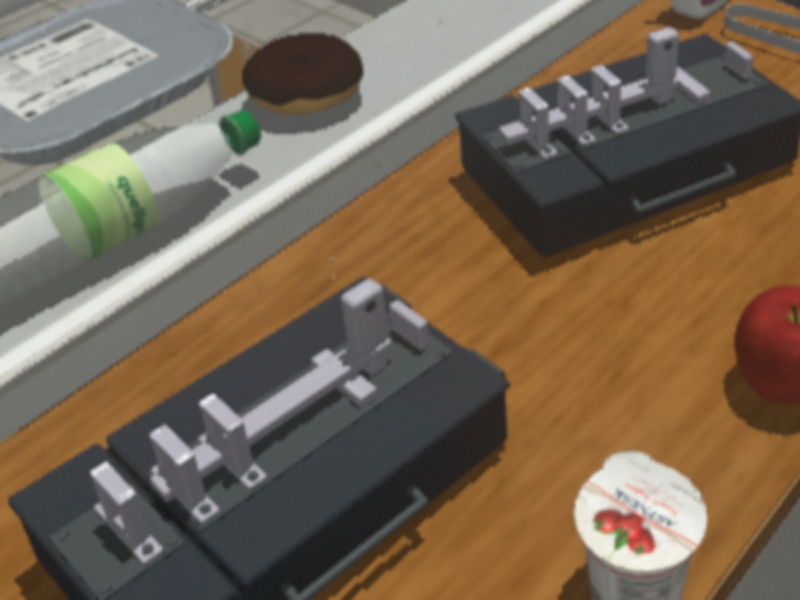

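```bash
cat > h.py <<'E'
import numpy as np
from bench import camera_info
def pts(n,d,W=None):
    i=camera_info(n);K=i["intrinsics"];W=i["world_from_camera"] if W is None else W
    v,u=np.mgrid[:480,:640];P=np.stack([(u-K[0,2])/K[0,0]*d,-(v-K[1,2])/K[1,1]*d,-d],-1)
    return P@W[:3,:3].T+W[:3,3]
def ray(n,u,v,z,W=None):
    i=camera_info(n);K=i["intrinsics"];W=i["world_from_camera"] if W is None else W
    r=W[:3,:3]@np.array([(u-K[0,2])/K[0,0],-(v-K[1,2])/K[1,1],-1]);c=W[:3,3]
    return c+r*(z-c[2])/r[2]
E
python3 - <<'E'
from h import *
import cv2
for n,roi in(("top",(195,295,100,255)),("scene",(310,480,40,300))):
    f=np.load(n+"0.npz");P=pts(n,f["d"]);im=f["im"].astype(int)
    m=np.zeros((480,640),bool);m[roi[0]:roi[1],roi[2]:roi[3]]=1
    m&=f["d"]>0
    t=m&(P[...,2]>.118)&(P[...,2]<.130)
    Q=P[t];print(n,len(Q),Q.mean(0),Q.min(0),Q.max(0))
    br=im.min(-1)>190 if n=="top" else im.min(-1)>140
    b=m&br&(P[...,2]>.072)&(P[...,2]<.09)
    q=P[b];print("bar",len(q),q.mean(0)); 
    if n=="top":
        l=m&(P[...,2]>.055)&(P[...,2]<.066);print("lid",np.median(P[l],0), cv2.minAreaRect(P[l][:,:2].astype(np.float32)))
        c,_=cv2.findContours((m&(P[...,2]>.05)).astype(np.uint8),0,2);c=max(c,key=cv2.contourArea);
        print(cv2.minAreaRect(P[c[:,0,1],c[:,0,0],:2].astype(np.float32)))
        for r in range(242,254): print(r,np.round(P[r,192:222,2]*1000).astype(int))
print(ray("top",206,246.6,.124))
E
```

```text
top 93 [0.52132456 0.09932678 0.12347092] [0.51400877 0.08831264 0.11803145] [0.52970391 0.11141484 0.12916979]
bar 380 [0.52792638 0.15898241 0.08053902]
lid [0.52292133 0.16943497 0.0607286 ] ((0.5296798944473267, 0.17299328744411469), (0.26195794343948364, 0.14403659105300903), 83.87216186523438)
((0.5298487544059753, 0.17294982075691223), (0.2619941532611847, 0.14440302550792694), 83.84367370605469)
242 [ 64  63  64  63  62  62  58  62  72 121 118  68  71 121  63  62  64  64
  59  63  61  61  63  61  61  61  61  64  62  64]
243 [ 80  79  78  79  82  81  81  79 121 126 126 124 126 125 124 123 124 124
 125  63  65  61  60  64  60  65  62  63  63  61]
244 [ 78  78  81  80  83  83  80  80 124 127 124 127 126 125 126 121 125 122
 124 124 118  65  61  62  59  59  62  64  62  60]
245 [ 82  79  79  81  78  79  79  80 121 123 125 129 124 125 122 128 121 123
 126 123 118 109 100  77  82  60  64  64  60  63]
246 [ 80  82  80  80  80  79  78  81 123 125 124 124 123 124 125 123 123 123
 124 125 116 109 103  94  81  76  64  61  63  63]
247 [ 79  83  78  81  82  83  82 125 124 125 123 124 122 1
[... 263 characters left out ...]
3 124 123
 126 119 115 108 100  93  79  61  63  63  63  64]
250 [ 78  79  81  81  80  79  81  85  82  82  80 102 116 119 119 118 120 121
 121 117 114 104  99  91  81  62  62  65  60  64]
251 [ 63  62  63  59  62  62  67  75  81  80  77  79  81  83  85  88  90  93
  97  99 102  97  93  84  83  61  62  63  63  64]
252 [65 63 63 63 64 63 69 70 72 69 69 71 64 63 62 64 78 79 78 78 81 78 81 79
 76 64 63 59 62 61]
253 [58 63 64 65 62 63 72 73 70 68 70 70 66 57 65 64 62 63 63 61 64 62 65 61
 61 61 63 63 60 63]
scene 229 [0.51817393 0.10303801 0.12318922] [0.51172402 0.09030809 0.11805586] [0.52820091 0.11345411 0.1273616 ]
bar 844 [0.52846556 0.16103662 0.08119306]
[0.52024347 0.09837876 0.124     ]
```

```bash
python3 - <<'E'
from h import *
from bench import *
from scipy.spatial.transform import Rotation as R
s=get_state();r=R.from_rotvec(s["tool_rot"]);print(np.round(r.as_matrix(),3))
a=np.radians(83.9);b=np.array([np.cos(a),np.sin(a),0]);lx=np.array([b[1],-b[0],0])
for z in(lx,-lx):
    x=np.array([0,0,-1.]);T=R.from_matrix(np.stack([x,np.cross(z,x),z],1));print(np.round(T.as_matrix(),3),np.degrees((r.inv()*T).as_rotvec()))
f=np.load("top0.npz");P=pts("top",f["d"]).reshape(-1,3)
f=np.load("scene0.npz");P2=pts("scene",f["d"]).reshape(-1,3);P=np.r_[P,P2]
for x in np.arange(0,.9,.1):
    print(round(x,1),[round(float(np.max(P[(abs(P[:,0]-x-.05)<.05)&(abs(P[:,1]-y-.05)<.05)][:,2],initial=-1)),2) for y in np.arange(-.9,.4,.1)])
E
```

```text
[[-0.001  0.931  0.365]
 [ 0.002  0.365 -0.931]
 [-1.    -0.    -0.002]]
[[ 0.     0.106  0.994]
 [ 0.     0.994 -0.106]
 [-1.     0.     0.   ]] [-6.24818413e+01 -9.08612106e-02 -4.82690348e-02]
[[-0.    -0.106 -0.994]
 [ 0.    -0.994  0.106]
 [-1.     0.     0.   ]] [ 1.17518110e+02 -5.50707225e-02  1.03664648e-01]
0.0 [-0.87, -0.86, -0.86, -0.86, -0.86, -0.86, -0.86, 0.01, 0.05, 0.05, 0.01, -0.86, -0.86]
0.1 [-0.87, -0.86, -0.86, 0.34, -0.86, -0.86, -0.86, 0.0, 0.02, 0.02, 0.01, -0.87, -0.86]
0.2 [0.01, 0.01, 0.34, 0.34, 0.0, 0.02, 0.01, 0.06, 0.06, 0.07, 0.07, 0.0, 0.01]
0.3 [0.21, 0.2, 0.34, 0.15, 0.03, 0.02, 0.02, 0.07, 0.08, 0.08, 0.07, 0.01, 0.05]
0.4 [0.29, 0.3, 0.3, 0.29, 0.03, 0.09, 0.06, 0.99, 0.01, 0.07, 0.07, 0.06, 0.06]
0.5 [0.06, 0.05, 0.28, 0.28, 0.03, 0.09, 0.13, 0.11, 0.06, 0.13, 0.13, 0.11, 0.06]
0.6 [0.06, 0.07, 0.06, 0.18, 0.18, 0.06, 0.06, 0.1, 0.01, 0.01, 0.06, 0.06, 0.05]
0.7 [0.06, 0.05, 0.11, 0.12, 0.12, 0.05, 0.05, 0.09, 0.1, 0.12, 0.12, 0.12, 0.05]
0.8 [0.08, 0.05, 0.12, 0.12, 0.12, 0.05, 0.05, 0.09, 0.09, 0.1, 0.11, 0.11, 0.05]
```

```bash
python3 - <<'E'
import numpy as np
th=0
A=np.array([[.931,.365],[.365,-.931]]) # cols y,z in world xy
ang=np.arctan2(.365,.931)
for i in range(11):
    d=np.array([3.2,4.4]) if i<5 else np.array([1.67,5.0])
    a=ang+np.radians(5.68*i); y=np.array([np.cos(a),np.sin(a)]); z=np.array([np.sin(a),-np.cos(a)])
    print(i,np.round([d@y,d@z],2))
E
```

```text
0 [ 4.59 -2.93]
1 [ 4.85 -2.46]
2 [ 5.07 -1.97]
3 [ 5.24 -1.46]
4 [ 5.36 -0.93]
5 [ 4.9  -1.95]
6 [ 5.07 -1.46]
7 [ 5.19 -0.95]
8 [ 5.25 -0.43]
9 [5.27 0.09]
10 [5.24 0.61]
```

Call:
jog_arm(targets=[[0,0,0,0,2.2,-4.1,8.7],[0,0,0,0,2.2,-4.1,8.7],[0,0,0,0,2.2,-4.1,8.7],[0,0,0,0,2.2,-4.1,8.7]])

```text
time: 0.6
position: [0.2594, -0.4186, 0.2411]
tool_rot: [0.93, 1.364, -0.929]
ft_force: [0.2, 0.0, 0.5]
grip_width: 1.0
```

Call:
jog_arm(targets=[[-5.7,0,0,0,4.6,-2.9,8.7],[-5.7,0,0,0,4.85,-2.5,8.7],[-5.7,0,0,0,5.1,-2.0,8.7],[-5.7,0,0,0,5.2,-1.5,8.7],[-5.7,0,0,0,5.4,-0.9,8.7],[-5.7,0,0,0,4.9,-2.0,8.7],[-5.7,0,0,0,5.1,-1.5,8.7],[-5.7,0,0,0,5.2,-0.95,8.7],[-5.7,0,0,0,5.2,-0.4,8.7],[-5.7,0,0,0,5.2,0.1,8.7]])

```text
time: 1.85
position: [0.5015, 0.0519, 0.2414]
tool_rot: [0.156, 1.565, -0.157]
ft_force: [0.3, -0.3, -0.5]
grip_width: 1.002
```

Call:
jog_arm(targets=[[-5.5,0,0,0,5.2,0.6,8.7],[0,0,0,0,0,0,8.7]])

```text
time: 2.1
position: [0.5174, 0.1054, 0.2413]
tool_rot: [0.079, 1.57, -0.074]
ft_force: [-0.5, -0.6, -0.1]
grip_width: 0.999
```

```bash
cat > look.py <<'E'
from h import *
from bench import *
import cv2,sys
from scipy.spatial.transform import Rotation as R
k=sys.argv[1]
s=get_state();r=R.from_rotvec(s["tool_rot"]).as_matrix();print(s["time"],s["position"],np.round(r,4),s["ft_force"],s["grip_width"])
M=np.eye(4);M[:3,:3]=r;M[:3,3]=s["position"];W=M@camera_info("wrist")["mount"]
im,d=get_image("wrist");cv2.imwrite(f"pics/w{k}.png",im[:,:,::-1]);np.savez(f"w{k}.npz",im=im,d=d,W=W)
P=pts("wrist",d,W)
t=(d>0)&(P[...,2]>.119)&(P[...,2]<.145)&(abs(P[...,0]-.52)<.03)&(P[...,1]>.06)&(P[...,1]<.18)
v,u=np.nonzero(t);Q=P[t];print(len(Q),Q.mean(0),Q.min(0),Q.max(0),u.min(),u.max(),v.min(),v.max())
print(cv2.minAreaRect(Q[:,:2].astype(np.float32)))
E
python3 look.py 1
```

```text
2.1 [0.51744767 0.10536786 0.24131198] [[-6.000e-04  9.740e-02  9.952e-01]
 [ 3.100e-03  9.952e-01 -9.740e-02]
 [-1.000e+00  3.000e-03 -9.000e-04]] [-0.49088798 -0.58617931 -0.07434417] 0.9986617734883397
461 [0.51898801 0.10166776 0.12372392] [0.51150267 0.08948687 0.11936998] [0.52655724 0.11275849 0.12612814] 314 331 230 258
((0.5187960863113403, 0.10122673958539963), (0.023067351430654526, 0.014147848822176456), 85.02560424804688)
```

View pics/w1.png

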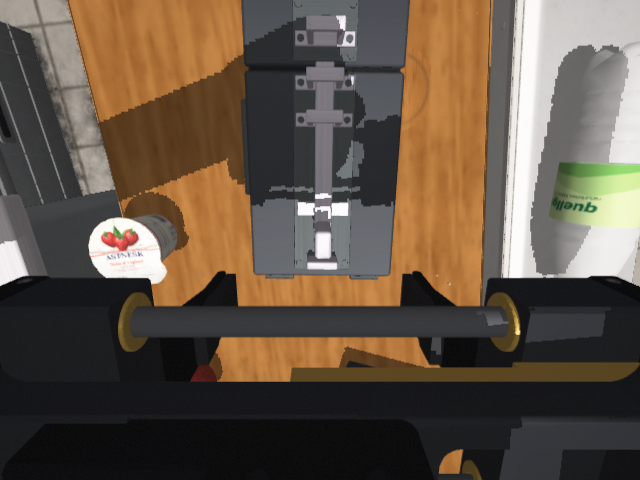

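Call:
jog_arm(targets=[[0,0,0,4.5,-0.4,0.15,8.7],[0,0,0,4.5,0,0,6],[0,0,0,4.5,0,0,4],[0,0,0,0,0,0,3],[0,0,0,0,0,0,3]], squeeze=25)

```text
time: 2.78
position: [0.5198, 0.0953, 0.108]
tool_rot: [0.084, 1.567, -0.085]
ft_force: [0.7, 0.3, 1.2]
grip_width: 0.628
```

```bash
python3 look.py 2
```

```text
2.775 [0.51984487 0.09531821 0.1080236 ] [[ 1.800e-03  1.074e-01  9.942e-01]
 [-3.000e-04  9.942e-01 -1.074e-01]
 [-1.000e+00 -1.000e-04  1.800e-03]] [0.67082037 0.29648037 1.21591163] 0.6283517349609229
1545 [0.5260026  0.09971744 0.12936254] [0.49001189 0.08093369 0.11900082] [0.54999813 0.11327    0.14495137] 244 405 281 367
((0.5202802419662476, 0.09892544150352478), (0.02806391566991806, 0.06249397248029709), 82.47250366210938)
```

View pics/w2.png

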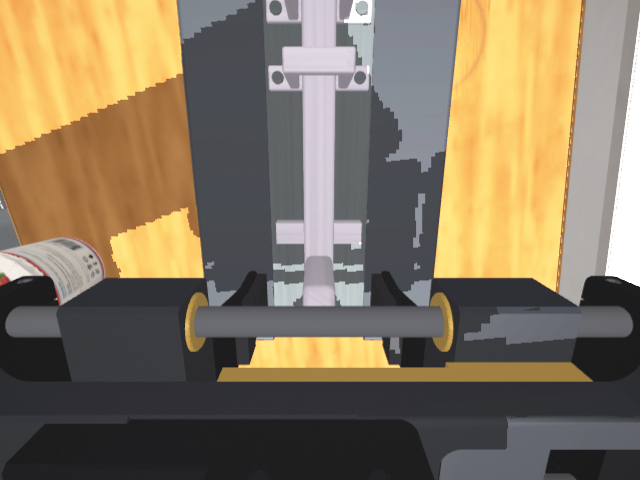

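Call:
jog_arm(targets=[[0,0,0,0.1,0.5,-0.1,3],[0,0,0,0,0,0,1.5],[0,0,0,0,0,0,0],[0,0,0,0,0,0,0],[0,0,0,0,0,0,0],[0,0,0,0,0,0,0]], squeeze=25)

```text
time: 3.58
position: [0.5203, 0.1009, 0.1061]
tool_rot: [0.084, 1.565, -0.083]
ft_force: [6.4, -0.4, -2.8]
grip_width: 0.157
```

Call:
jog_arm(targets=[[0,0,0,-0.4,0,0.1,0],[0,0,0,-0.4,0,0,0],[0,0,0,-0.4,0,0,0],[0,0,0,0,0,0,0]])

```text
time: 4.08
position: [0.5203, 0.1009, 0.1181]
tool_rot: [0.084, 1.567, -0.084]
ft_force: [5.5, 0.0, -1.9]
grip_width: 0.158
```

Call:
jog_arm(targets=[[0,0,0,0,0.8,0,0],[0,0,0,0,0.8,0,0],[0,0,0,0,0.8,0,0],[0,0,0,0,0.8,0,0],[0,0,0,0,0.8,0,0],[0,0,0,0,0.8,0,0],[0,0,0,0,0,0,0]])

```text
time: 4.95
position: [0.5255, 0.149, 0.1178]
tool_rot: [0.083, 1.567, -0.083]
ft_force: [7.0, 0.2, -2.7]
grip_width: 0.161
```

Slid 48 mm with the wrist force low. I'll push gently to the end.

Call:
jog_arm(targets=[[0,0,0,0,0.3,0.1,0],[0,0,0,0,0.3,0,0],[0,0,0,0,0.2,0,0],[0,0,0,0,0,0,0]])

```text
time: 5.45
position: [0.5259, 0.1518, 0.1165]
tool_rot: [0.08, 1.571, -0.091]
ft_force: [2.2, -10.0, -2.6]
grip_width: 0.157
```

Call:
jog_arm(targets=[[0,0,0,0,-0.4,0,0],[0,0,0,0.5,0,0,0],[0,0,0,0.5,0,0,0],[0,0,0,0.2,0,0,0],[0,0,0,0,0,0,0]])

```text
time: 6.08
position: [0.5259, 0.1517, 0.1058]
tool_rot: [0.082, 1.57, -0.085]
ft_force: [1.6, -4.3, 3.3]
grip_width: 0.161
```

```bash
python3 look.py 3; python3 - <<'E'
from bench import *
import cv2
im,d=get_image("scene");cv2.imwrite("pics/s3.png",cv2.resize(im[300:480,0:320,::-1],None,fx=2.4,fy=2.4))
E
```

```text
6.075 [0.52588474 0.15165781 0.1057631 ] [[-6.000e-04  1.062e-01  9.943e-01]
 [-2.100e-03  9.943e-01 -1.062e-01]
 [-1.000e+00 -2.200e-03 -3.000e-04]] [ 1.61147284 -4.26279851  3.28772117] 0.16085126463354307
1765 [0.5244465  0.15148354 0.12985943] [0.50930253 0.13958374 0.1190022 ] [0.54195154 0.16469164 0.14497894] 280 357 296 367
((0.5239179730415344, 0.1522171050310135), (0.023726603016257286, 0.03281436488032341), 80.88408660888672)
```

View pics/w3.png

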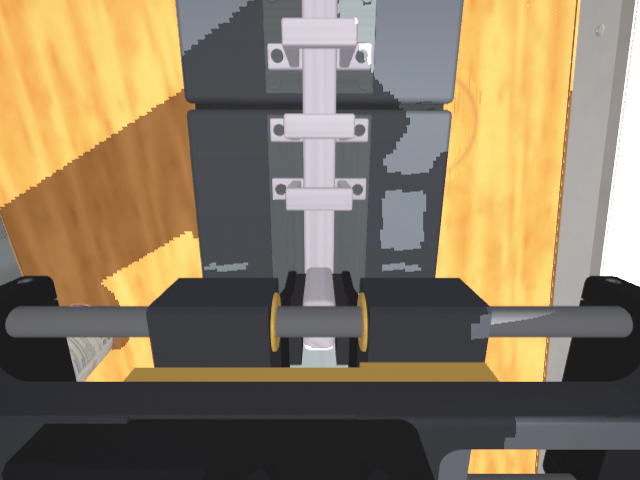

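View pics/s3.png

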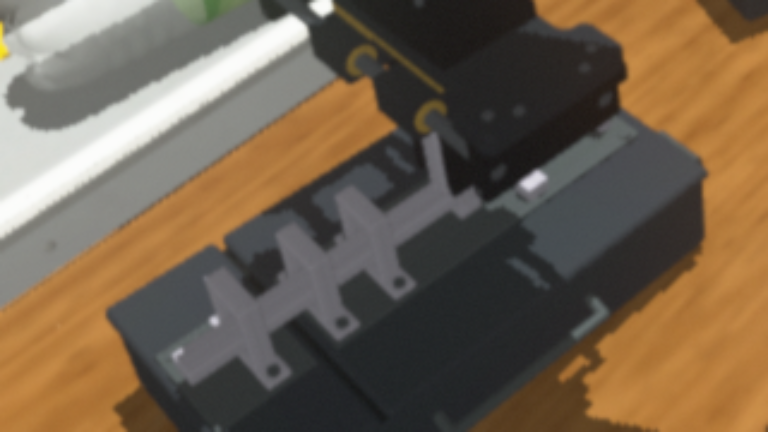

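The bar runs through the keep and the bolt is down (TCP z is back to 106 mm). Next I let go and rise.

Call:
jog_arm(targets=[[0,0,0,0,0,0,2],[0,0,0,0,0,0,4],[0,0,0,0,0,0,5],[0,0,0,0,0,0,5],[0,0,0,-2,0,0,5],[0,0,0,-4,0,0,5],[0,0,0,-5,0,0,5],[0,0,0,-3,0,0,5],[0,0,0,0,0,0,5]])

```text
time: 7.3
position: [0.5275, 0.1536, 0.2497]
tool_rot: [0.084, 1.563, -0.082]
ft_force: [0.2, -0.7, -0.2]
grip_width: 0.577
```

```bash
python3 look.py 4; python3 - <<'E'
from bench import *
from h import *
import cv2
im,d=get_image("scene");cv2.imwrite("pics/s4.png",im[:,:,::-1])
P=pts("scene",d);t=np.zeros((480,640),bool);t[310:,40:300]=1
t&=(P[...,2]>.118)&(P[...,2]<.14)&(abs(P[...,0]-.52)<.03);print(P[t].mean(0),P[t].max(0))
E
```

```text
7.3 [0.52750591 0.15360516 0.24971003] [[ 6.700e-03  1.057e-01  9.944e-01]
 [ 8.000e-04  9.944e-01 -1.057e-01]
 [-1.000e+00  1.500e-03  6.600e-03]] [ 0.16233017 -0.72244123 -0.20675944] 0.5767725401466536
456 [0.52436669 0.15220386 0.12378857] [0.51655897 0.13953315 0.11931051] [0.53222259 0.16331123 0.12656701] 307 324 226 253
((0.5240850448608398, 0.15147407352924347), (0.023664429783821106, 0.014535198919475079), 83.95209503173828)
[0.52339256 0.15352093 0.12333482] [0.53259434 0.16470743 0.12686813]
```

View pics/w4.png

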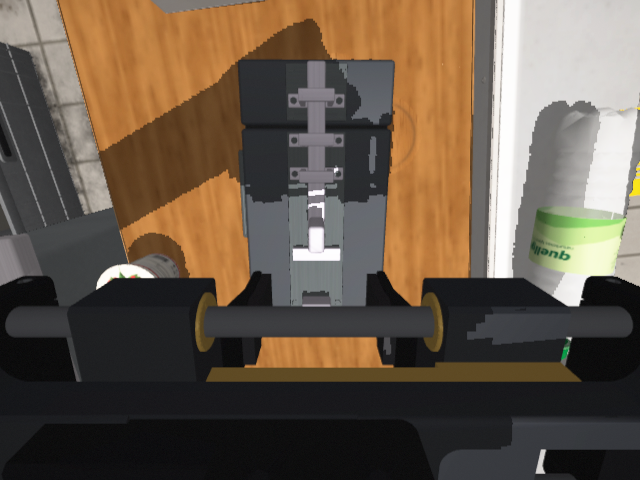

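View pics/s4.png

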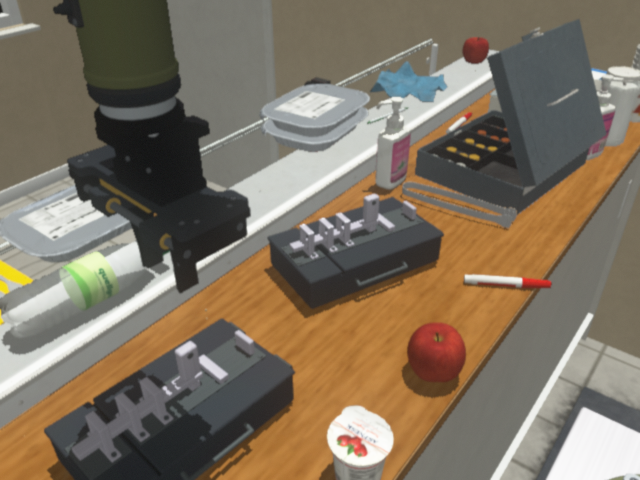

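```bash
python3 - <<'E'
from h import *
f=np.load("w1.npz");W=f["W"];P=pts("wrist",f["d"],W)
f4=np.load("w4.npz");P4=pts("wrist",f4["d"],f4["W"])
b=np.array([.106,.994]);c=np.array([.5241,.1515])
for p in(P,P4):
    q=p.reshape(-1,3);s=(q[:,:2]-c)@b;l=(q[:,:2]-c)@[.994,-.106]
    m=(abs(l)<.012)&(s<-.055)&(s>-.11)&(q[:,2]>.066)&(q[:,2]<.1)
    h,e=np.histogram(s[m],np.arange(-.11,-.05,.002));print(h,e[0])
    m=(abs(l)<.005)&(q[:,2]>.074)&(q[:,2]<.088)&(abs(s)<.25);print(s[m].max())
E
```

```text
[  0   0   0   0   0   0   0   0   0   0   0  24  42  50  54 125   0   0
   0   0   0   0   0   0   0   0   1   1   0] -0.11
0.09517868408463924
[  0   0   0   0   0   0   0   0   0   0   0   0   0   0  23 175   0   0
   0   0   0   0   0   0   0   0   0   0   0] -0.11
0.14665358895376487
```

```bash
python3 -c "from bench import *;print(close_job())"
```

```text
the job is handed in; nothing more can be done
None
```

The drawn bolt, on the left-hand box, is shut and I've handed the job in. It took about 7.5 s of the 32 s allowed. No verdict was reported.

**What I did:** I gripped the tab across the bolt and lifted it 12 mm. I then slid it about 51 mm over the ridge until it met its end stop, with about 10 N at the wrist. I lowered it, opened the jaws and raised the arm clear.

**Last checks:**
- **Slid home:** the gap from tab to rear stop measures about 66–67 mm, against 67 mm when fully home. The bar is visible through the keep.
- **Lying flat:** the tab's top is at about 124 mm, the height given for the bolt lying flat.
- **Arm clear:** the gripper is well above the box and the wrist force is near zero.
- **Other box:** I never went near its bolt, and by eye it looks unchanged in the last picture. I did not measure it.

No check failed. Camera readings of the tab differed by about 2–4 mm between views.

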